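Press a watch glass home with one turn of the screw press

TASK

The die of the screw press already rests on the new watch glass; press the glass home by pushing the hand wheel round clockwise (seen from above) by its upright handle through exactly one full turn, and no further, because that would crack the glass. Push the handle steadily with the fingertips or the outside of the fingers: do not grip it, do not drive the wheel by its rim or spokes, and do not wind it backwards. Leave everything else on the bench where it lies and finish with the hand clear of the wheel, its handle back where it began.

Things in the scene. Friction and masses are not known exactly. Their poses are not given: they have to be found in the camera images.
- press: the screw press, fixed to the bench: base plate 150 x 150 x 16 mm, two columns, a crosshead 136 mm wide (along its y) with its top at 150 mm, and above it the horizontal hand wheel, axis upright through this origin. Origin: centre of the underside, on the bench.
- wheel_centre (a point): centre of the hand wheel, on its upright axis, at the middle height of the rim, 172 mm above the bench at the start. The aluminium wheel is 123 mm over the rim, the rim bar 13 mm thick (its top 6.5 mm above this point), with three spokes; the hub (30 mm across) and its nut end 16 mm above this point. The wheel sinks 3 mm in one clockwise turn.
- press_handle: the black upright handle of the hand wheel, 22 mm in diameter, 57 mm tall, standing on the rim at the end of one spoke, 55 mm from the wheel's axis; it may stand in any direction from the axis at the start and goes round with the wheel, and it spins freely on its own pin. Origin: the foot of the handle, 9 mm above the middle of the rim.
- handle_top (a point): centre of the top end of the handle, 57 mm above its foot.
- press_screw (a joint): turning of the wheel in rad: 0 at the start, grows as the wheel is turned clockwise seen from above (screw and die go down), 6.283 after one full turn. It turns with a steady drag of about 0.18 N m (3 to 5 N of push at the handle), does not coast or run back, and has no stop near one turn.
- die_block: wooden block with four spare dies, 125 x 48 mm, 38 mm tall, fixed to the bench beside the press. Origin: centre of the underside.
- glass_pot: clear lidded round pot, 48 mm across, 22 mm tall, beside the press; loose, to be left alone. Origin: centre of the underside.
- spare_case: steel watch case with black dial, 38 mm across, 9 mm tall, lying in front of the press; loose, to be left alone. Origin: centre of the underside.
- tweezers: brass tweezers lying flat, 130 x 9 x 8 mm, beside the press; loose, to be left alone. Origin: centre of the underside.
- screwdriver: thin steel screwdriver lying flat, 100 x 9 x 9 mm, in front of the press; loose, to be left alone. Origin: centre of the underside.
- loupe: black eye loupe standing on end, 37 mm across, 40 mm tall; loose, to be left alone. Origin: centre of the underside.
- blower: rubber dust blower standing upright, 64 mm across, 120 mm tall; loose, to be left alone. Origin: centre of the underside.
- wheel_pot: clear lidded round pot, 42 mm across, 26 mm tall; loose, to be left alone. Origin: centre of the underside.
- press_rim: the rim and spokes of the hand wheel, aluminium, 123 mm over the rim, 13 mm thick. Origin: on the wheel's axis, 11 mm below the middle of the rim; its x axis points along the spoke that carries the handle.
Not all that is in view belongs to the job. What is shaped like the press but blue is not meant.

How it is judged:
On the way, in this order (a step that is already met when the one before it is completed fails the run):
1. the handle has been pushed a third of a turn clockwise and the fingers are on it (value of joint press_screw above 2.094 rad and contact force between the fingers and press_handle above 0.2 N).
2. two thirds of a turn, the fingers on the handle (value of joint press_screw above 4.189 rad and contact force between the fingers and press_handle above 0.2 N).
At the end, for the whole second after the job is handed in: the wheel stands at rest one full turn clockwise from its start, within 0.25 rad (14 degrees), so the glass is pressed home (value of joint press_screw between 6.033 and 6.533 rad and velocity of joint press_screw between -0.05 and 0.05 rad/s); the robot touches nothing.
It fails at once if the wheel is wound more than 0.3 rad (17 degrees) past one turn and the glass cracks (value of joint press_screw above 6.583 rad).
It fails at once if the wheel is wound backwards more than 0.4 rad from the start (value of joint press_screw below -0.4 rad).
It fails at once if the handle is gripped or struck: more than 25 N between the fingers and the handle (contact force between the fingers and press_handle above 25 N).
It fails at once if the rim or the spokes are pushed: more than 6 N between the fingers and the wheel other than its handle (contact force between the fingers and press_rim above 6 N).
It fails at once if something else on the bench is lifted or shifted by more than 15 mm (distance of any of glass_pot, spare_case, tweezers, screwdriver, loupe, blower, wheel_pot from where it was at the start of the episode above 0.015 m).
It also fails if it takes over 61 s, if anything falls off the work surface, if the arm or the gripper's body presses on something with over 40 N, if the wrist force passes 120 N, or if a joint passes its speed limit or range.

ROBOT

A 7-joint arm with a two-finger parallel gripper is mounted at the origin on the work surface. World frame = base frame: x ahead of the robot, y to its left, z up, the work surface at z = 0. Lengths are in m, angles in rad, forces in N, time in s.
With the tool pointing down it reaches from about 0.425 to 0.875 m from the base axis. Payload 4.7 kg.
Tool frame: the origin (TCP) lies between the finger pads; the fingertips stand 11 mm ahead of it and the grasp point (between the pads) lies 8 mm behind it; z points along the fingers, y is the direction in which the jaws open and shut (so a half turn about z gives the same grasp; the last joint's range is limited). The gripper opens to 85 mm and grips with 20 to 120 N. Pads are 22 mm wide; open, the fingers measure 114 mm over their backs; the gripper's body (76 mm by 85 mm) begins 54 mm behind the grasp point. The pads swing forward as they close: fully open they stand 13 mm farther back than shut.
Start: joints at [1.334, 0.321, -0.07, 1.45, 0.023, 1.371, -0.057], TCP at [0.161, -0.63, 0.242] pointing down, gripper open.
Joint ranges: [-2.86, 2.86], [-0.3, 2.09], [-1.38, 1.24], [0.06, 2.45], [-1.56, 4.7], [0.09, 2.05], [-2.69, 2.69]. Speed limits (rad/s): [2.57, 2.57, 3.14, 3.14, 3.14, 3.14, 3.14].

INTERFACE

Orientations are given as a rotation vector (axis times angle).
In Python, from cell import * gives the robot as it stands.
- The arm moves only by the shell command python3 -m inch 'ROWS' [FORCE]. ROWS is JSON, a list of rows, each an object with "fingers": the opening, from 0 (shut) to 1 (fully open); "translation": the shift along the tool's x, y, z normalised to -1 to 1, where 1 is 0.025 m, a list of three; "spin": the turn about the tool's z normalised to -1 to 1, where 1 is 4 degrees. A call has 1 to 20 rows; each row shifts and turns the commanded pose from where the row before left it, along the tool's axes as they then stand; what a row does not reach is not made up. A row lasts 1/8 s, in which the tool goes at most 62.5 mm and 10.7 degrees, less where a joint would pass 70% of its speed; a pose out of reach is approached as far as the arm can. A call with a number of a shift or a turn outside -1 to 1 is refused whole. A call with a gripper value outside its range is refused whole. The fingers move at their own pace and stop on an object; FORCE is the grip in N (left out, the last holds). Time passes only in rows, so rows that do not move let the fingers close. It gives the time, the measured TCP pose, the force and the opening at its end, in the units of the state.
- read_state(): the state, without advancing time (a new reading comes with each control period).
- snapshot(name): name is "scene" or "top"; returns the picture (400x640x3 uint8, blue, green, red); there is no depth.
- get_calibration(name): a dict with "camera_matrix" (3x3 intrinsics, pixels), "R" (3x3) and "t" (3): a world point X has camera coordinates R X + t. Camera axes: x right, y down, z forward; pixel columns grow to the right and rows downward; lengths in m; the calibration is good to about 2 mm. A picture is of the moment at which its call begins. get_calibration takes no time and is no camera call.
- hand_in(): hands the job in, once; it reports no verdict.
The state is a dict: "clock": time; "q": joint angles; "qd": joint speeds; "effort": joint torques, N m; "eef_pos": TCP position; "eef_rot": TCP orientation; "contact_force": force on the tool from outside, world axes, zero at the start; "moment": the same for the moment, N m; "opening": finger opening in m.
Only numpy, scipy, OpenCV 4.12 (cv2) and the standard library are available. Lean on these libraries where they do the work, as an engineer would, in place of code of your own. Each camera call takes 0.05 s, during which the arm holds its last target. There are 200 camera calls.

## Working session

There is one attempt and no reset: what is moved stays moved. The work goes in short steps, Python scripts to look and compute and a shell command to move; the robot and the scene stay as the last step left them, time stands still between calls to the robot, and variables do not carry over. Pictures are saved under pics/ and viewed, about 8 in all and at most 12, crops included, and the job is handed in when it is done.

```bash
mkdir -p pics; ls; python3 - <<'E'
from cell import *
import cv2
s=read_state(); print({k:s[k] for k in('clock','eef_pos','eef_rot','opening','contact_force')})
for n in('scene','top'):
    cv2.imwrite(f'pics/{n}0.png',snapshot(n)); c=get_calibration(n); print(n,c)
E
```

```text
pics
{'clock': 0.0, 'eef_pos': array([ 0.16114869, -0.62917713,  0.24121492]), 'eef_rot': array([-3.11505294e+00, -3.92766734e-01,  5.08263438e-04]), 'opening': 0.0854527363396355, 'contact_force': array([ 0.25036034, -0.15050695,  0.11067354])}
scene {'camera_matrix': array([[425.62072475,   0.        , 317.43781343],
       [  0.        , 425.62072475, 201.28884365],
       [  0.        ,   0.        ,   1.        ]]), 'R': array([[ 0.78279781,  0.62226709, -0.00335327],
       [ 0.36441834, -0.46278466, -0.80810249],
       [-0.50440743,  0.63135887, -0.58903236]]), 't': array([-0.4066754 , -0.06062166,  1.51132004])}
top {'camera_matrix': array([[414.71356265,   0.        , 324.74477557],
       [  0.        , 414.71356265, 201.69247601],
       [  0.        ,   0.        ,   1.        ]]), 'R': array([[ 0.04806061, -0.99882929,  0.00549738],
       [-0.97223569, -0.04804149, -0.22901917],
       [ 0.22901516,  0.00566205, -0.97340639]]), 't': array([-0.01635544,  0.5189178 ,  1.11599961])}
```

View pics/top0.png

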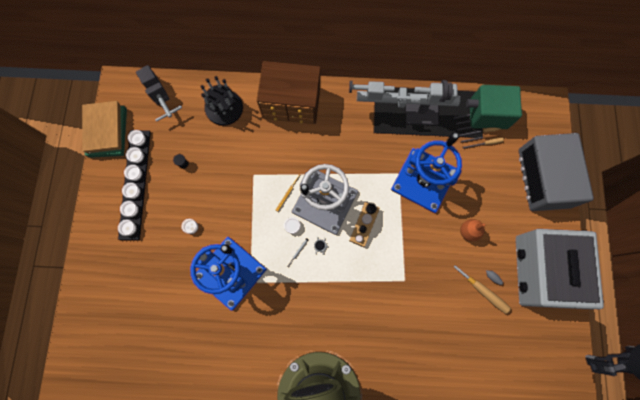

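View pics/scene0.png

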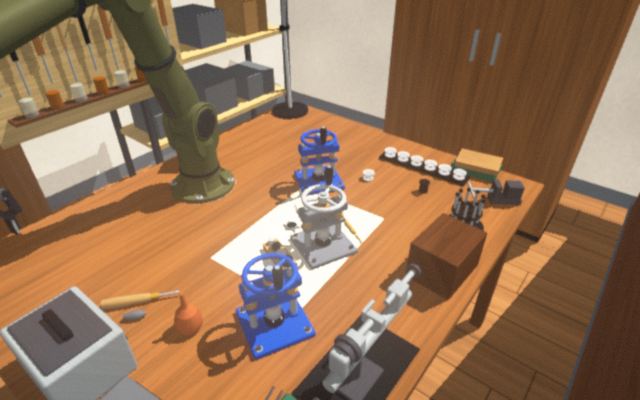

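The silver press is at about (325,187) in top and (322,200) in scene. Its handle looks to be near (305,188) in top and (328,175) in scene. I'll enlarge both views.

```bash
python3 - <<'E'
import cv2,numpy as np
a=cv2.imread('pics/top0.png')[150:250,260:390]; b=cv2.imread('pics/scene0.png')[150:270,270:380]
f=lambda i:cv2.resize(i,(390,400),interpolation=cv2.INTER_CUBIC)
cv2.imwrite('pics/crop0.png',np.hstack([f(a),f(b)]))
E
cat > h.py <<'E'
from cell import *
import numpy as np, cv2
from scipy.spatial.transform import Rotation as Ro
def plane(n,uv,z):
    c=get_calibration(n);K,R,t=c['camera_matrix'],c['R'],c['t']
    d=R.T@np.linalg.solve(K,[*uv,1]);o=-R.T@t
    return o+d*(z-o[2])/d[2]
def proj(n,X):
    c=get_calibration(n);p=c['camera_matrix']@(c['R']@np.array(X)+c['t']);return p[:2]/p[2]
E
python3 - <<'E'
from h import *
im=cv2.imread('pics/top0.png')
hsv=cv2.cvtColor(im,cv2.COLOR_BGR2HSV)
m=cv2.inRange(hsv,(0,0,150),(179,40,255)); m[:160]=0;m[215:]=0;m[:,:295]=0;m[:,355:]=0
n,l,st,c=cv2.connectedComponentsWithStats(m)
for i in range(1,n):
    if st[i,4]>15: print(st[i],c[i])
E
```

```text
[295 164  60  45 996] [326.16767068 185.06927711]
```

View pics/crop0.png

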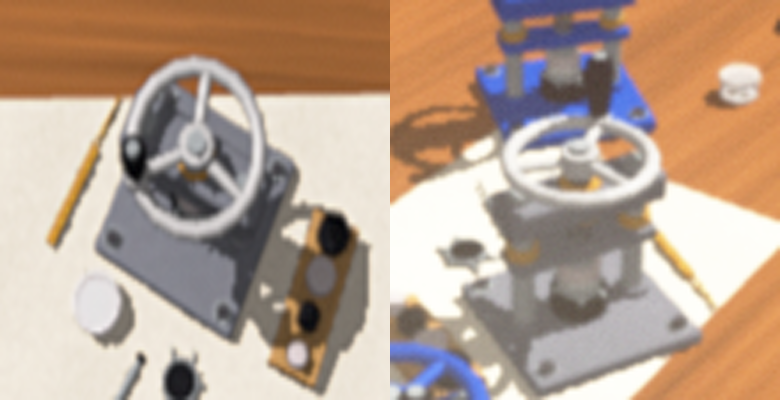

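```bash
python3 - <<'E'
from h import *
C=plane('top',(324.6,186.9),.172);print('wheel top rim',C, 'hub', plane('top',(325.7,186.8),.188))
# scene rim ellipse: x 500..662, y 112..208 of crop
C2=plane('scene',(270+581/3.545,150+160/3.333),.172);print('wheel scene',C2)
im=cv2.imread('pics/top0.png');g=cv2.cvtColor(im,cv2.COLOR_BGR2GRAY)
print(g[180:216,298:316])
print('scene hand top', plane('scene',(270+600/3.545,150+55/3.333),.238),'foot',plane('scene',(270+596/3.545,150+112/3.333),.181))
for a in range(0,360,20):
    d=.055*np.array([np.cos(np.radians(a)),np.sin(np.radians(a)),0]);P=C+d
    print(a,*[np.round(proj(n,[P[0],P[1],z]),1) for n in('top','scene') for z in(.181,.238)])
E
```

```text
wheel top rim [0.53197234 0.01054306 0.172     ] hub [0.52800312 0.00763552 0.188     ]
wheel scene [0.7674763 0.192088  0.172    ]
[[202 233 232 197 179 213 227 198 147 103  83  83  84  81  71  65  62  63]
 [233 235 219 174 183 223 224 185 131  92  82  83  83  75  68  62  64  81]
 [238 232 198 161 191 227 214 172 121  86  80  84  79  69  65  62  74 108]
 [237 217 168 140 159 174 156 128  98  77  74  76  72  66  63  65  86 120]
 [234 198 141 102 100 110 104  83  61  58  64  67  66  63  62  74 110 130]
 [233 191 117  72  98 139 144 117  67  43  56  65  66  64  64  85 121 135]
 [233 191 106  74 136 170 173 154  94  38  42  58  64  63  71 106 128 133]
 [234 196 110  73 141 171 171 147  89  32  34  56  61  59  71 110 132 142]
 [232 190 103  50 102 138 136 104  56  19  28  53  60  75 103 130 158 187]
 [230 192 109  39  50  79  77  53  22  11  38  81 105 138 180 195 201 210]
 [232 207 130  50  17  27  29  20   9  14  65 134 179 200 213 210 201 190]
 [235 229 166  81  22   7  13   7   7  17  60 129 185 200 193 178 160 140]
 [235 234 183 102  39   9   6   7   4  28  64 104 138 151 139 120 10
[... 2194 characters left out ...]
 [304.5 189.7] [326.  183.4] [326.2 165.9]
140 [309.9 201.3] [309.2 195.9] [319.1 183.5] [319.1 166. ]
160 [316.2 205.3] [315.9 200. ] [312.7 184.9] [312.5 167.3]
180 [323.6 206.9] [323.6 201.8] [307.5 187.5] [307.1 169.8]
200 [331.1 206. ] [331.5 200.8] [304. 191.] [303.6 173.2]
220 [337.7 202.6] [338.6 197.3] [302.8 195. ] [302.3 177.1]
240 [342.8 197.3] [343.9 191.6] [304.  199.1] [303.6 181.1]
260 [345.6 190.6] [346.9 184.6] [307.7 202.7] [307.3 184.6]
280 [345.9 183.4] [347.2 177. ] [313.4 205.4] [313.2 187.2]
300 [343.6 176.6] [344.8 169.8] [320.4 206.8] [320.4 188.5]
320 [339.1 170.9] [340.  163.9] [327.8 206.6] [328.  188.4]
340 [332.8 167.1] [333.4 159.9] [334.6 205. ] [335.  186.8]
```

The crops show the wheel's rim centred at about (324.6,186.9) in top. The handle's top end is at about (303.4,187) in top and (329.2,166.5) in scene. Both views put the handle at about 112° from world x. Next I'll compute the approach.

```bash
cat >> h.py <<'E'
C=np.array([.530,.009])
def orb(a,r=.055): return C+r*np.array([np.cos(np.radians(a)),np.sin(np.radians(a))])
def units(frm,to):  # world shift -> tool units (1 = 25 mm)
    R=Ro.from_rotvec(read_state()['eef_rot']);return np.round(R.inv().apply(np.array(to)-np.array(frm))/.025,2)
E
python3 - <<'E'
from h import *
print('scene C',plane('scene',(270+191/3.545,150+160/3.333),.172))
print('handle',plane('top',(303.4,186.9),.238),plane('scene',(329.2,166.5),.238),plane('scene',(328.5,183.6),.181),'pred',orb(112))
R=Ro.from_rotvec(read_state()['eef_rot']);print(R.as_matrix().round(3))
p=read_state()['eef_pos'];a=[*p[:2],.42];b=[.34,-.32,.42];c=[*orb(157),.35]
print(units(p,a),units(a,b),units(b,c),c)
E
```

```text
scene C [0.53512715 0.00915375 0.172     ]
handle [0.51140478 0.06116405 0.238     ] [0.51298911 0.06059267 0.238     ] [0.51069749 0.06160449 0.181     ] pred [0.50939664 0.05999511]
[[ 0.969  0.248 -0.001]
 [ 0.248 -0.969  0.002]
 [-0.    -0.002 -1.   ]]
[-0.   -0.01 -7.15] [ 10.   -10.21   0.02] [  8.88 -12.19   2.82] [np.float64(0.4793722330601158), np.float64(0.030490212066910057), 0.35]
```

```bash
sed -i 's/\[.530,.009\]/[.532,.0097]/' h.py
U='x'; python3 -m inch '[{"fingers":0,"translation":[0,0,-0.9],"spin":0},{"fingers":0,"translation":[0,0,-0.9],"spin":0},{"fingers":0,"translation":[0,0,-0.9],"spin":0},{"fingers":0,"translation":[0,0,-0.9],"spin":0},{"fingers":0,"translation":[0,0,-0.9],"spin":0},{"fingers":0,"translation":[0,0,-0.9],"spin":0},{"fingers":0,"translation":[0,0,-0.9],"spin":0},{"fingers":0,"translation":[0,0,-0.8],"spin":0}]' 20 &&
python3 -m inch '[{"fingers":0,"translation":[0.4,-0.4,0],"spin":0},{"fingers":0,"translation":[0.7,-0.7,0],"spin":0},{"fingers":0,"translation":[0.7,-0.7,0],"spin":0},{"fingers":0,"translation":[0.7,-0.7,0],"spin":0},{"fingers":0,"translation":[0.7,-0.7,0],"spin":0},{"fingers":0,"translation":[0.7,-0.7,0],"spin":0},{"fingers":0,"translation":[0.7,-0.7,0],"spin":0},{"fingers":0,"translation":[0.7,-0.7,0],"spin":0},{"fingers":0,"translation":[0.7,-0.7,0],"spin":0},{"fingers":0,"translation":[0.7,-0.7,0],"spin":0},{"fingers":0,"translation":[0.7,-0.7,0],"spin":0},{"fingers":0,"translation":[0.7,-0.7,0],"spin":0},{"fingers":0,"translation":[0.7,-0.7,0],"spin":0},{"fingers":0,"translation":[0.7,-0.7,0],"spin":0},{"fingers":0,"translation":[0.5,-0.7,0],"spin":0},{"fingers":0,"translation":[0.5,-0.7,0],"spin":0},{"fingers":0,"translation":[0.5,-0.7,0],"spin":0},{"fingers":0,"translation":[0,0,0],"spin":0}]'
python3 - <<'E'
from h import *
s=read_state();p=s['eef_pos'];print(s['q'].round(2),s['eef_rot'],s['opening'],units(p,[*orb(157),.30]),units([*orb(157),.30],[*orb(157),.21]))
E
```

```text
clock: 1.1
eef_pos: [0.1613, -0.6296, 0.4202]
eef_rot: [-3.116, -0.393, 0.0]
contact_force: [0.9, -0.2, 0.0]
opening: -0.0003
clock: 3.35
eef_pos: [0.3566, -0.2788, 0.4202]
eef_rot: [3.115, 0.398, 0.001]
contact_force: [-0.0, 0.2, 0.3]
opening: 0.0
[ 1.01 -0.12 -0.36  1.58 -0.04  1.68 -0.67] [3.11536453e+00 3.97706297e-01 5.76190288e-04] 2.669024161001288e-05 [  7.95 -10.75   4.8 ] [-0.  -0.   3.6]
```

```bash

python3 -m inch '[{"fingers":0,"translation":[0.6,-0.7,0],"spin":0},{"fingers":0,"translation":[0.6,-0.8,0],"spin":0},{"fingers":0,"translation":[0.6,-0.8,0],"spin":0},{"fingers":0,"translation":[0.6,-0.8,0.2],"spin":0},{"fingers":0,"translation":[0.6,-0.8,0.4],"spin":0},{"fingers":0,"translation":[0.6,-0.8,0.4],"spin":0},{"fingers":0,"translation":[0.6,-0.8,0.4],"spin":0},{"fingers":0,"translation":[0.6,-0.8,0.4],"spin":0},{"fingers":0,"translation":[0.6,-0.8,0.4],"spin":0},{"fingers":0,"translation":[0.6,-0.8,0.4],"spin":0},{"fingers":0,"translation":[0.6,-0.8,0.4],"spin":0},{"fingers":0,"translation":[0.6,-0.8,0.4],"spin":0},{"fingers":0,"translation":[0.4,-0.6,0.4],"spin":0},{"fingers":0,"translation":[0.3,-0.4,0.4],"spin":0},{"fingers":0,"translation":[0,0,0],"spin":0}]'
python3 - <<'E'
from h import *
s=read_state();p=s['eef_pos'];print(s['q'].round(2),s['eef_rot'],units(p,[*orb(157),.21]))
a=snapshot('top')[130:250,260:390]; b=snapshot('scene')[120:270,260:390]
f=lambda i:cv2.resize(i,(390,400),interpolation=cv2.INTER_CUBIC)
cv2.imwrite('pics/c1.png',np.hstack([f(a),f(b)]))
E
```

```text
clock: 5.22
eef_pos: [0.4817, 0.0228, 0.314]
eef_rot: [-3.116, -0.394, 0.002]
contact_force: [0.7, -0.2, 0.9]
opening: 0.0004
[ 0.74 -0.05 -0.81  1.71 -0.04  1.47 -1.38] [-3.11625226e+00 -3.94084296e-01  2.32016087e-03] [ 0.08 -0.32  4.16]
```

View pics/c1.png

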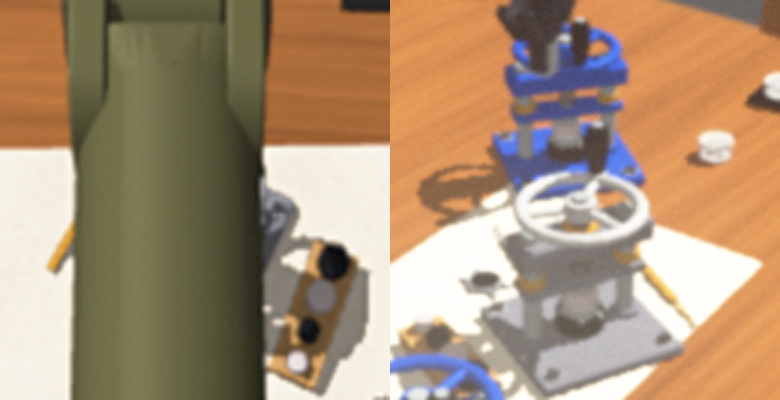

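Scene shows the shut fingers hanging above and behind the handle at about (440,60) in the crop. The wheel and handle haven't been touched, and the arm now hides the top view. Descending.

```bash

python3 -m inch '[{"fingers":0,"translation":[0.1,-0.3,0.6],"spin":0},{"fingers":0,"translation":[0,0,0.8],"spin":0},{"fingers":0,"translation":[0,0,0.8],"spin":0},{"fingers":0,"translation":[0,0,0.8],"spin":0},{"fingers":0,"translation":[0,0,0.6],"spin":0},{"fingers":0,"translation":[0,0,0.5],"spin":0},{"fingers":0,"translation":[0,0,0],"spin":0}]'
python3 - <<'E'
from h import *
s=read_state();p=s['eef_pos'];print(p,s['q'].round(2),s['contact_force'])
im=snapshot('scene');b=im[120:270,260:390]
cv2.imwrite('pics/c2.png',cv2.resize(b,(520,600),interpolation=cv2.INTER_CUBIC))
print('to 139:',units(p,[*orb(139),.209]))
A=list(range(139,-240,-6))
for k in range(len(A)-1): print(A[k+1],units([*orb(A[k]),0],[*orb(A[k+1]),0])[:2],end='; ')
E
```

```text
clock: 6.2
eef_pos: [0.4819, 0.0306, 0.2114]
eef_rot: [-3.116, -0.393, 0.002]
contact_force: [-0.5, 0.4, 0.2]
opening: -0.0002
[0.48190448 0.030647   0.21141521] [ 0.72  0.02 -0.84  1.87  0.01  1.26 -1.44] [-0.51085458  0.36264723  0.24154961]
to 139: [ 0.48 -0.5   0.1 ]
133 [ 0.2  -0.12]; 127 [ 0.21 -0.1 ]; 121 [ 0.22 -0.08]; 115 [ 0.22 -0.05]; 109 [ 0.23 -0.03]; 103 [ 0.23 -0.01]; 97 [0.23 0.02]; 91 [0.23 0.04]; 85 [0.22 0.06]; 79 [0.21 0.09]; 73 [0.2  0.11]; 67 [0.19 0.13]; 61 [0.18 0.15]; 55 [0.16 0.17]; 49 [0.14 0.18]; 43 [0.12 0.2 ]; 37 [0.1  0.21]; 31 [0.08 0.22]; 25 [0.05 0.22]; 19 [0.03 0.23]; 13 [0.01 0.23]; 7 [-0.02  0.23]; 1 [-0.04  0.23]; -5 [-0.06  0.22]; -11 [-0.09  0.21]; -17 [-0.11  0.2 ]; -23 [-0.13  0.19]; -29 [-0.15  0.18]; -35 [-0.17  0.16]; -41 [-0.18  0.14]; -47 [-0.2   0.12]; -53 [-0.21  0.1 ]; -59 [-0.22  0.08]; -65 [-0.22  0.05]; -71 [-0.23  0.03]; -77 [-0.23  0.01]; -83 [-0.23 -0.02]; -89 [-0.23 -0.04]; -95 [-0.22 -0.06]; -101 [-0.21 -0.09]; -107 [-0.2  -0.11]; -113 [-0.19 -0.13]; -119 [-0.18 -0.15]; -125 [-0.16 -0.17]; -131 [-0.14 -0.18]; -137 [-0.12 -0.2 ]; -143 [-0.1  -0.21]; -149 [-0.08 -0.22]; -155 [-0.05 -0.22]; -161 [-0.03 -0.23]; -167 [-0.01 -0.23]; -173 [ 0.02 -0.23]; -179 [ 0.04 -0.23]; -185 [ 0.06 -0.22]; -191 [ 0.09 -0.21]; -197 [ 0.11 -0.2 ]; -203 [ 0.13 -0.19]; -209 [ 0.15 -0.18]; -215 [ 0.17 -0.16]; -221 [ 0.18 -0.14]; -227 [ 0.2  -0.12]; -233 [ 0.21 -0.1 ]; -239 [ 0.22 -0.08];
```

View pics/c2.png

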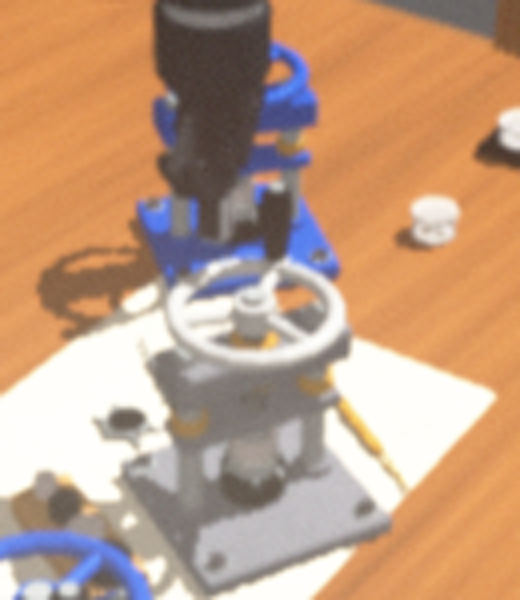

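The fingers are now beside the handle, with their tips at about (215,235) and the handle at about (275,220) in the crop. There is still a gap, and nothing is being touched. I'll make contact gently.

```bash

python3 -m inch '[{"fingers":0,"translation":[0.12,-0.12,0.02],"spin":0},{"fingers":0,"translation":[0.12,-0.13,0.02],"spin":0},{"fingers":0,"translation":[0.12,-0.12,0.02],"spin":0},{"fingers":0,"translation":[0.12,-0.13,0.02],"spin":0},{"fingers":0,"translation":[0.1,-0.06,0],"spin":0},{"fingers":0,"translation":[0.1,-0.06,0],"spin":0}]'
python3 -m inch '[{"fingers":0,"translation":[0.1,-0.05,0],"spin":0},{"fingers":0,"translation":[0.11,-0.05,0],"spin":0},{"fingers":0,"translation":[0.11,-0.04,0],"spin":0},{"fingers":0,"translation":[0.11,-0.04,0],"spin":0}]'
python3 -m inch '[{"fingers":0,"translation":[0.22,-0.05,0],"spin":0},{"fingers":0,"translation":[0.23,-0.03,0],"spin":0}]'
python3 -m inch '[{"fingers":0,"translation":[0.23,-0.01,0],"spin":0},{"fingers":0,"translation":[0.23,0.02,0],"spin":0},{"fingers":0,"translation":[0.23,0.04,0],"spin":0}]'
python3 - <<'E'
from h import *
s=read_state();p=s['eef_pos'];v=p[:2]-C;print(p,np.hypot(*v),np.degrees(np.arctan2(v[1],v[0])),s['contact_force'])
im=snapshot('scene');b=im[120:270,260:390]
cv2.imwrite('pics/c3.png',cv2.resize(b,(520,600),interpolation=cv2.INTER_CUBIC))
E
```

```text
clock: 7.0
eef_pos: [0.4945, 0.0496, 0.2102]
eef_rot: [3.116, 0.393, -0.003]
contact_force: [-3.5, -1.9, 2.2]
opening: 0.0
clock: 7.5
eef_pos: [0.5043, 0.0569, 0.2101]
eef_rot: [3.117, 0.393, -0.001]
contact_force: [-3.3, -1.0, 1.2]
opening: -0.0001
clock: 7.75
eef_pos: [0.5148, 0.0618, 0.2101]
eef_rot: [3.117, 0.393, -0.001]
contact_force: [-3.3, -0.9, 0.3]
opening: 0.0001
clock: 8.12
eef_pos: [0.532, 0.0653, 0.21]
eef_rot: [-3.116, -0.393, 0.001]
contact_force: [-3.9, 0.3, -2.1]
opening: 0.0001
[0.53196332 0.06525749 0.20999255] 0.05555750129640137 90.03783130012268 [-3.88708126  0.30836754 -2.0555322 ]
```

View pics/c3.png

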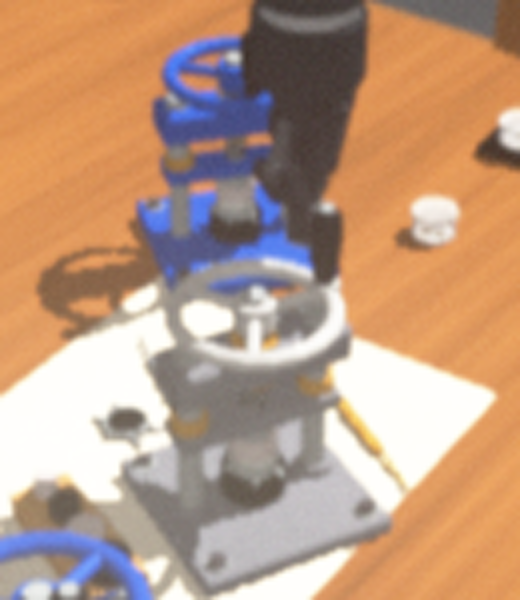

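The fingers are pushing the handle, which now has its top at (327,210) in the crop. The force is steady at about 4 N along the tangent. Continuing round.

```bash

python3 -m inch '[{"fingers":0,"translation":[0.22,0.06,0],"spin":0},{"fingers":0,"translation":[0.21,0.09,0],"spin":0},{"fingers":0,"translation":[0.2,0.11,0],"spin":0},{"fingers":0,"translation":[0.19,0.13,0],"spin":0},{"fingers":0,"translation":[0.18,0.15,0],"spin":0},{"fingers":0,"translation":[0.16,0.17,0],"spin":0},{"fingers":0,"translation":[0.14,0.18,0],"spin":0},{"fingers":0,"translation":[0.12,0.2,0],"spin":0},{"fingers":0,"translation":[0.1,0.21,0],"spin":0},{"fingers":0,"translation":[0.08,0.22,0],"spin":0}]'
python3 -m inch '[{"fingers":0,"translation":[0.05,0.22,0],"spin":0},{"fingers":0,"translation":[0.03,0.23,0],"spin":0},{"fingers":0,"translation":[0.01,0.23,0],"spin":0},{"fingers":0,"translation":[-0.02,0.23,0],"spin":0},{"fingers":0,"translation":[-0.04,0.23,0],"spin":0},{"fingers":0,"translation":[-0.06,0.22,0],"spin":0},{"fingers":0,"translation":[-0.09,0.21,0],"spin":0}]'
python3 - <<'E'
from h import *
s=read_state();p=s['eef_pos'];v=p[:2]-C;print(p,np.hypot(*v),np.degrees(np.arctan2(v[1],v[0])),s['contact_force'],s['q'].round(2),units(p,[*orb(-17),.21]))
E
```

```text
clock: 9.43
eef_pos: [0.5804, 0.0377, 0.2104]
eef_rot: [-3.117, -0.393, -0.001]
contact_force: [-0.1, 3.2, -2.6]
opening: -0.0
clock: 10.3
eef_pos: [0.5875, -0.0018, 0.2106]
eef_rot: [3.116, 0.392, 0.002]
contact_force: [3.0, 2.3, -2.0]
opening: 0.0003
[ 0.58746335 -0.00179337  0.21061532] 0.0566416866089769 -11.707388133356789 [ 3.03348256  2.27572998 -1.97679774] [ 0.64  0.3  -0.82  1.63  0.23  1.3  -1.53] [-0.16  0.15  0.02]
```

```bash

python3 -m inch '[{"fingers":0,"translation":[-0.14,0.18,0.02],"spin":0},{"fingers":0,"translation":[-0.14,0.18,0],"spin":0},{"fingers":0,"translation":[-0.15,0.18,0],"spin":0},{"fingers":0,"translation":[-0.17,0.16,0],"spin":0},{"fingers":0,"translation":[-0.18,0.14,0],"spin":0},{"fingers":0,"translation":[-0.2,0.12,0],"spin":0},{"fingers":0,"translation":[-0.21,0.1,0],"spin":0},{"fingers":0,"translation":[-0.22,0.08,0],"spin":0},{"fingers":0,"translation":[-0.22,0.05,0],"spin":0},{"fingers":0,"translation":[-0.23,0.03,0],"spin":0}]'
python3 -m inch '[{"fingers":0,"translation":[-0.23,0.01,0],"spin":0},{"fingers":0,"translation":[-0.23,-0.02,0],"spin":0},{"fingers":0,"translation":[-0.23,-0.04,0],"spin":0},{"fingers":0,"translation":[-0.22,-0.06,0],"spin":0},{"fingers":0,"translation":[-0.21,-0.09,0],"spin":0}]'
python3 - <<'E'
from h import *
s=read_state();p=s['eef_pos'];v=p[:2]-C;print(p,np.hypot(*v),np.degrees(np.arctan2(v[1],v[0])),s['contact_force'],s['q'].round(2),units(p,[*orb(-107),.21]))
im=snapshot('scene');b=im[120:270,260:390]
cv2.imwrite('pics/c4.png',cv2.resize(b,(520,600),interpolation=cv2.INTER_CUBIC))
E
```

```text
clock: 11.55
eef_pos: [0.549, -0.0422, 0.2098]
eef_rot: [3.117, 0.393, 0.0]
contact_force: [3.8, 2.0, 1.0]
opening: 0.0002
clock: 12.18
eef_pos: [0.5203, -0.0449, 0.2096]
eef_rot: [3.116, 0.392, -0.001]
contact_force: [4.9, -0.3, -1.1]
opening: 0.0001
[ 0.52033869 -0.04487842  0.20962806] 0.055810301074758206 -102.0605622316241 [ 4.85109046 -0.28726319 -1.1427456 ] [ 0.8   0.13 -0.81  1.79  0.1   1.27 -1.36] [-0.15 -0.12 -0.01]
```

View pics/c4.png

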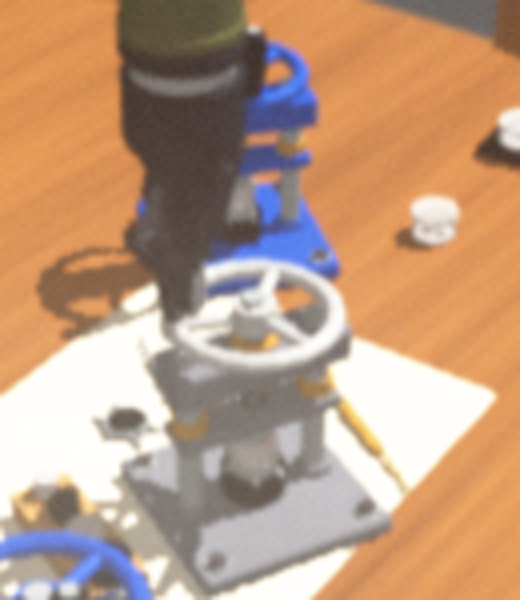

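The fingers at about (180,300) in the crop hide the handle. The 4.9 N tangential force shows they are still on it. Continuing.

```bash

python3 -m inch '[{"fingers":0,"translation":[-0.18,-0.11,0],"spin":0},{"fingers":0,"translation":[-0.19,-0.13,0],"spin":0},{"fingers":0,"translation":[-0.18,-0.15,0],"spin":0},{"fingers":0,"translation":[-0.16,-0.17,0],"spin":0},{"fingers":0,"translation":[-0.14,-0.18,0],"spin":0},{"fingers":0,"translation":[-0.12,-0.2,0],"spin":0},{"fingers":0,"translation":[-0.1,-0.21,0],"spin":0},{"fingers":0,"translation":[-0.08,-0.22,0],"spin":0}]'
python3 -m inch '[{"fingers":0,"translation":[-0.05,-0.22,0],"spin":0},{"fingers":0,"translation":[-0.03,-0.23,0],"spin":0},{"fingers":0,"translation":[-0.01,-0.23,0],"spin":0},{"fingers":0,"translation":[0.02,-0.23,0],"spin":0},{"fingers":0,"translation":[0.04,-0.23,0],"spin":0},{"fingers":0,"translation":[0.06,-0.22,0],"spin":0}]'
python3 - <<'E'
from h import *
s=read_state();p=s['eef_pos'];v=p[:2]-C;print(p,np.hypot(*v),np.degrees(np.arctan2(v[1],v[0])),s['contact_force'],s['q'].round(2),units(p,[*orb(-197),.21]))
E
```

```text
clock: 13.22
eef_pos: [0.484, -0.0179, 0.2095]
eef_rot: [3.117, 0.393, -0.001]
contact_force: [1.2, -4.3, -2.3]
opening: -0.0002
clock: 13.98
eef_pos: [0.4764, 0.0158, 0.2097]
eef_rot: [-3.116, -0.393, 0.002]
contact_force: [-1.8, -3.5, -1.4]
opening: 0.0
[0.47635896 0.01579149 0.20969774] 0.05597348612802089 173.7522311852234 [-1.81485473 -3.46303568 -1.38020522] [ 0.78  0.   -0.86  1.88  0.    1.26 -1.4 ] [ 0.22 -0.36 -0.01]
```

```bash

python3 -m inch '[{"fingers":0,"translation":[0.1,-0.19,0],"spin":0},{"fingers":0,"translation":[0.12,-0.18,0],"spin":0},{"fingers":0,"translation":[0.13,-0.19,0],"spin":0},{"fingers":0,"translation":[0.1,-0.12,0],"spin":0},{"fingers":0,"translation":[0,0,0],"spin":0}]'
python3 - <<'E'
from h import *
s=read_state();p=s['eef_pos'];v=p[:2]-C;print(p,np.hypot(*v),np.degrees(np.arctan2(v[1],v[0])),s['contact_force'],units(p,[*orb(138),.21]))
im=snapshot('scene');b=im[120:270,260:390];cv2.imwrite('pics/raw5.png',im)
cv2.imwrite('pics/c5.png',cv2.resize(b,(520,600),interpolation=cv2.INTER_CUBIC))
E
```

```text
clock: 14.6
eef_pos: [0.484, 0.0348, 0.2099]
eef_rot: [-3.116, -0.394, -0.001]
contact_force: [-1.3, -1.9, -1.3]
opening: -0.0
[0.48397115 0.03481691 0.20986562] 0.05419990217973791 152.39247301499836 [-1.313244   -1.8950879  -1.28264216] [ 0.39 -0.38 -0.  ]
```

View pics/c5.png

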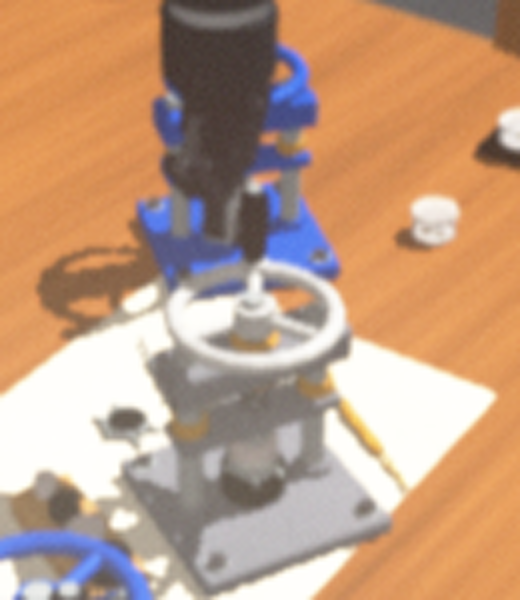

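The handle's centre is at x≈255 in the crop, against 276 at the start, so about 15° remains. That agrees with the tool angle. Finishing gently.

```bash

python3 -m inch '[{"fingers":0,"translation":[0.1,-0.1,0],"spin":0},{"fingers":0,"translation":[0.1,-0.1,0],"spin":0},{"fingers":0,"translation":[0.1,-0.09,0],"spin":0},{"fingers":0,"translation":[0.09,-0.08,0],"spin":0},{"fingers":0,"translation":[0,0,0],"spin":0}]'
python3 - <<'E'
from h import *
s=read_state();p=s['eef_pos'];v=p[:2]-C;print(p,np.hypot(*v),np.degrees(np.arctan2(v[1],v[0])),s['contact_force'],units(p,[*orb(138),.21]))
im=snapshot('scene');im0=cv2.imread('pics/scene0.png')
def hd(im,r):  # dark handle columns at mid-height rows, left/right edges
    g=cv2.cvtColor(im,cv2.COLOR_BGR2HSV)[r,316:340]; return g[:,2]
for r in (172,175,178): print(r,hd(im0,r),hd(im,r))
E
```

```text
clock: 15.28
eef_pos: [0.4909, 0.0467, 0.2098]
eef_rot: [-3.116, -0.395, -0.001]
contact_force: [-2.6, -1.0, -1.8]
opening: 0.0001
[0.49088607 0.0466896  0.20981551] 0.05530448120287339 138.02274393711073 [-2.56165995 -1.0097487  -1.75942595] [ 0.01  0.01 -0.01]
172 [144 146 148 145 148 139 134 129 100  81  80  82  81  79  78  81  91 117
 173 222 214 183 204 210] [ 90  85  87  86  98 123 130 114  88  84  84  83  82  81  85  88 110 135
 179 228 221 190 215 218]
175 [ 99 109 103 101 101  93  97 104  93  82  81  78  74  81  80  81 105 162
 200 218 226 228 204 186] [ 88  86  83  85  96 119 126 107  93  79  79  83  80  83  83  83 129 175
 209 222 232 233 212 193]
178 [ 78  84  81  83  78  81  81  84  81  80  81  81  80  80  80  82 143 211
 226 231 234 234 233 226] [ 95  98  99  98 102 120 119  99  85  85  84  84  83  82  84 138 218 231
 233 237 238 239 240 233]
```

The handle's edges are within about 0.5 px (2°) of the start picture. Backing off along the path I came by, then up and away.

```bash

python3 -m inch '[{"fingers":0,"translation":[-0.3,0.2,0],"spin":0},{"fingers":0,"translation":[-0.5,0.3,0],"spin":0},{"fingers":0,"translation":[-0.3,0,-0.4],"spin":0},{"fingers":0,"translation":[0,0,-0.8],"spin":0},{"fingers":0,"translation":[0,0,-0.9],"spin":0},{"fingers":0,"translation":[0,0,-0.9],"spin":0},{"fingers":0,"translation":[0,0,-0.9],"spin":0},{"fingers":0,"translation":[0,0,-0.9],"spin":0},{"fingers":0,"translation":[0,0.5,-0.5],"spin":0},{"fingers":0,"translation":[-0.5,0.8,0],"spin":0},{"fingers":0,"translation":[-0.5,0.9,0],"spin":0},{"fingers":0,"translation":[-0.5,0.9,0],"spin":0},{"fingers":0,"translation":[-0.5,0.9,0],"spin":0},{"fingers":0,"translation":[-0.5,0.9,0],"spin":0},{"fingers":0,"translation":[-0.5,0.9,0],"spin":0},{"fingers":0,"translation":[-0.5,0.9,0],"spin":0},{"fingers":0,"translation":[-0.5,0.9,0],"spin":0},{"fingers":0,"translation":[-0.5,0.9,0],"spin":0},{"fingers":0,"translation":[0,0,0],"spin":0},{"fingers":0,"translation":[0,0,0],"spin":0}]'
python3 - <<'E'
from h import *
a0=cv2.imread('pics/top0.png')[140:260,260:390];a=snapshot('top')[140:260,260:390]
b=snapshot('scene');b0=cv2.imread('pics/scene0.png')
for r in (172,175,178): print(r,b0[r,316:340,1],b[r,316:340,1])
f=lambda i:cv2.resize(i,(390,400),interpolation=cv2.INTER_CUBIC)
cv2.imwrite('pics/c6.png',np.hstack([f(a0),f(a)]))
s=read_state();print(s['eef_pos'],s['contact_force'],abs(s['qd']).max())
E
```

```text
clock: 17.82
eef_pos: [0.4112, -0.2064, 0.3424]
eef_rot: [-3.116, -0.394, -0.001]
contact_force: [0.9, 1.1, -0.3]
opening: -0.0002
172 [140 140 142 140 143 133 127 123  87  67  64  66  67  65  63  65  81 107
 135 126 128 138 137 139] [140 144 144 145 144 136 134 128  88  67  68  63  65  68  67  75  97 123
 138 132 129 137 143 144]
175 [ 89 102  96  91  91  81  88  95  82  70  65  66  62  67  66  66  85 106
 113 114 119 124 129 138] [ 92 101  96  96  91  86  91  98  85  69  69  66  67  66  69  79  98 111
 115 119 121 124 134 139]
178 [ 64  70  65  69  68  65  71  68  67  69  66  67  67  66  67  71  89 111
 117 120 125 124 124 123] [ 69  71  67  70  67  71  67  67  67  66  66  65  69  68  71  87 111 120
 121 127 126 127 128 129]
[ 0.41139387 -0.20596177  0.34245364] [-0.12475403  0.22940225 -0.98723953] 0.006125745307763218
```

View pics/c6.png

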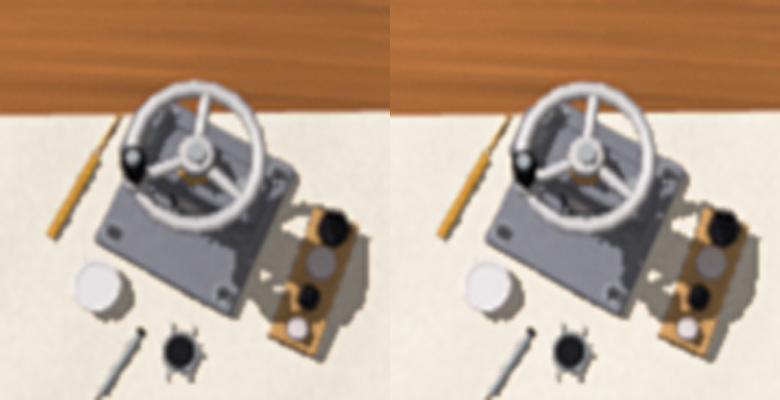

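The before and after views match. The handle is 1–2 px lower in the crop, which is 2–3° short of a full turn and well inside the 14° allowed. The small parts near the press haven't moved and the hand is clear, so I'm handing in.

```bash
python3 -c "
from cell import *
print(hand_in())"
```

```text
the job is handed in; nothing more can be done
None
```

I pushed the silver press's handle clockwise through one full turn with the outside of the shut fingers and backed off. I then lifted the hand clear and handed the job in at about 18 s of the 61 s allowed.

- **Push force:** at every reading the force on the tool was about 3 to 6 N, well under the 25 N limit. While pushing, the fingertips were about 20 mm above the rim.
- **Final position:** the handle sits within about 2–3° of where it began, slightly short of the full turn; the tolerance is 14°. The side camera's before and after rows agree to under 1 px, and the overhead crops match to within 1–2 enlarged pixels.
- **Rest of the bench:** the tweezers, near pot, watch case, screwdriver and die block look unmoved in the overhead crop. I did not compare the loupe, blower and wheel pot before and after.
- **Hand clear:** the tool was at rest about 0.24 m from the wheel's axis and 0.34 m above the bench, with about 1 N on the force reading, which I take as noise.

No check failed. My two views of the wheel centre disagreed by about 3 mm, so I used a value in between.

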